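Pack the coffee caddy

TASK

Pack the coffee things for the cart: put the cocoa shaker, the spice jar and the coffee tamper into the open wooden caddy, all three standing upright on its floor. Leave the rubber stamp, which also has a turned wooden handle, and everything else on the counter where it is.

Things in the scene. Friction and masses are not known exactly. Their poses are not given: they have to be found in the camera images.
- caddy: Open plywood box with steel corner angles, fixed; outside 136 mm (its x) by 252 mm (its y), 38 mm high, walls and floor 6 mm, inside 124 x 240 mm. Origin: centre of the underside, z up. Left of the middle, turned up to 17 degrees. Room for three things along its y, say at -78, 0, +78 mm. Keep clear of the tablet screen behind it (260 mm high, near edge 660 mm ahead of the robot).
- shaker: Cocoa shaker, 90 mm high: clear glass body 44 mm in diameter up to 66 mm, grey perforated domed top 34 mm in diameter above. Stands upright on the counter (its slightly uneven foot lets it lean by 2 degrees). About 0.1 kg. Origin: centre of the underside, z up along its axis. Round: may be gripped in any direction.
- spice_jar: Spice jar, 96 mm high, 42 mm in diameter, with a printed label and a yellow-brown screw cap (41 mm in diameter, the top 20 mm; it does not come off). Stands upright on the counter. About 0.11 kg. Origin: centre of the underside, z up along its axis. Round: may be gripped in any direction.
- tamper: Coffee tamper, 87 mm high: round pale metal foot 58 mm in diameter and 26 mm high, above it a turned dark wooden grip up to 38 mm in diameter (widest in its upper half). Stands on its foot. About 0.42 kg. Origin: centre of the underside, z up along its axis. Grip it round the wood, about 60 mm up.
- stamp: Bystander: rubber stamp, 67 mm high, rectangular wooden block 34 x 46 mm with a turned wooden handle 28 mm in diameter. Origin: centre of the underside. It stays on the counter.
- label_roll: Bystander: roll of white labels lying flat, 69 mm in diameter, 30 mm high, in the midst of the four upright things. Origin: centre of the underside.
- espresso_cup: Bystander: white espresso cup with a handle, 60 x 85 mm, 56 mm high, further back. Origin: near the centre of the underside.
- milk_jug: Bystander: white milk jug with a handle, 67 x 103 mm, 85 mm high, further back. Origin: near the centre of the underside.
Things that resemble listed ones, but are neither listed nor needed, are in the scene too. What is shaped like the tamper but green is not meant. Leave any turquoise look-alike of the shaker alone.

How it is judged:
At the end, for the whole second after the job is handed in: The cocoa shaker, the spice jar and the tamper all stand inside the caddy's walls on its floor (underside's centre within 62 mm of the caddy's middle along its x and 120 mm along its y, less than 20 mm above the caddy's underside), upright within 11 degrees and at rest (x of shaker in the frame of caddy between -0.062 and 0.062 m and y of shaker in the frame of caddy between -0.12 and 0.12 m and z of each of shaker, spice_jar, tamper in the frame of caddy below 0.02 m and angle between each of shaker, spice_jar, tamper's own z axis and vertical below 0.2 rad and linear speed of each of shaker, spice_jar, tamper below 0.03 m/s and x of spice_jar in the frame of caddy between -0.062 and 0.062 m and y of spice_jar in the frame of caddy between -0.12 and 0.12 m and x of tamper in the frame of caddy between -0.062 and 0.062 m and y of tamper in the frame of caddy between -0.12 and 0.12 m); the robot touches nothing.
It fails at once if the stamp is moved by more than 30 mm or tipped over (distance of stamp from where it was at the start of the episode above 0.03 m or angle between stamp's own z axis and vertical above 0.35 rad).
It fails at once if the label roll is moved by more than 30 mm or tipped over (distance of label_roll from where it was at the start of the episode above 0.03 m or angle between label_roll's own z axis and vertical above 0.35 rad).
It fails at once if the cup is moved by more than 30 mm or tipped over (distance of espresso_cup from where it was at the start of the episode above 0.03 m or angle between espresso_cup's own z axis and vertical above 0.35 rad).
It fails at once if the milk jug is moved by more than 30 mm or tipped over (distance of milk_jug from where it was at the start of the episode above 0.03 m or angle between milk_jug's own z axis and vertical above 0.35 rad).
It also fails if it takes over 72 s, if anything falls off the work surface, if the arm or the gripper's body presses on something with over 40 N, if the wrist force passes 120 N, or if a joint passes its speed limit or range.

ROBOT

A 6-joint arm with a two-finger parallel gripper is mounted at the origin on a cart in front of the work surface, level with it; the furniture and walls round the work are solid. World frame = base frame: x ahead of the robot, y to its left, z up, the work surface at z = 0. Lengths are in m, angles in rad, forces in N, time in s.
With the tool pointing down it reaches from about 0.4 to 0.925 m from the base axis. Payload 12.5 kg.
Tool frame: the origin (TCP) lies at the very end of the fingers, on their centre line; the grasp point (between the pads) lies 19 mm behind it; z points along the fingers, x is the direction in which the jaws open and shut, and the axes are right-handed (so a half turn about z gives the same grasp; the last joint's range is limited). The gripper opens to 95 mm and grips with 3 to 60 N. Pads are 20 mm wide; open, the fingers measure 119 mm over their backs; the gripper's body (75 mm by 180 mm) begins 59 mm behind the grasp point.
Start: joints at [1.074, 0.491, 1.559, -0, 1.092, -0.106], TCP at [0.238, 0.578, 0.215] pointing down, gripper open.
Joint ranges: [-3.1, 3.1], [-0.84, 2.19], [0.05, 2.79], [-1.13, 4.28], [0.06, 2.93], [-2.69, 2.69]. Speed limits (rad/s): [2.22, 2.22, 2.79, 3.14, 3.14, 3.14].

INTERFACE

Orientations are given as a rotation vector (axis times angle).
In Python, from rig import env, viewer gives the robot as it stands. Calls block until the motion is done:
- env.move_to(position, orientation): joint-space move of the TCP to a pose.
- env.line_to(position, attitude=None, v=0.15, guard=None): straight line of the TCP; attitude=None keeps the orientation; v is the mean speed in m/s. With guard (N) it stops when the force on the tool has changed by that much, and returns True; else False.
- env.movej(angles): joint-space move.
- env.open_jaws() and env.clamp(): open the fingers fully, or close them until they stop; the grip force is fixed at half the most.
- env.pause(seconds).
- env.inverse_kinematics(position, orientation): joint angles nearest the present ones, or None.
- viewer.get_image(name): name is "scene" or "top" or "wrist"; returns a dict with "frame" (480x640x3 uint8, red, green, blue), "z_map" (480x640 float32, m along the optical axis (not along the pixel's ray), 0 where there is no reading), "camera_matrix" (3x3 intrinsics, pixels), "D" ([k1, k2, p1, p2, k3] as OpenCV has them; the pictures are not rectified), "extrinsics" (4x4, takes a point from world to camera coordinates); the wrist camera has in their place "hand_eye" (4x4, takes a point from camera to tool coordinates, whose origin is the TCP and whose axes are the tool frame's). Camera axes: x right, y down, z forward; pixel columns grow to the right and rows downward; lengths in m; the calibration is good to about 2 mm. A picture is of the moment at which its call begins: read the wrist's pose just before it.
A pose or a line that the arm cannot do raises env.PlanningError and nothing moves.
- env.finish_job(): hands the job in, once; it reports no verdict.
Readings, each from a call of its own:
- env.get_clock(): time.
- env.get_joint_pos(): joint angles.
- env.get_joint_vel(): joint speeds.
- env.get_joint_torque(): joint torques, N m.
- env.get_ee_pos(): TCP position.
- env.get_orientation(): TCP orientation.
- env.get_wrist_force(): force on the tool from outside, world axes, zero at the start.
- env.get_wrist_torque(): the same for the moment, N m.
- env.get_gripper_width(): finger opening in m.
Only numpy, scipy, OpenCV 4.12 (cv2) and the standard library are available. Lean on these libraries where they do the work, as an engineer would, in place of code of your own. Each camera call takes 0.05 s, during which the arm holds its last target.

## Working session

There is one attempt and no reset: what is moved stays moved. The work goes in short steps, each a Python script; the robot and the scene stay as the last script left them, time stands still between calls to the robot, and variables do not carry over. Pictures are saved under pics/ and viewed, and the job is handed in when it is done.

```bash
ls; mkdir -p pics; python3 - <<'E'
from rig import env, viewer
import cv2,numpy as np
for n in ["scene","top","wrist"]:
    d=viewer.get_image(n)
    cv2.imwrite(f"pics/{n}0.png",d["frame"][:,:,::-1])
    np.savez(f"pics/{n}0.npz",**{k:np.array(v) for k,v in d.items()})
    print(n,np.round(d["camera_matrix"],1).tolist(),d["D"],np.round(d.get("extrinsics",d.get("hand_eye")),3).tolist(),(d["z_map"]>0).mean())
print(env.get_clock(),env.get_orientation(),env.get_ee_pos(),env.get_gripper_width())
E
```

```text
pics
scene [[503.6, 0.0, 330.4], [0.0, 503.6, 246.2], [0.0, 0.0, 1.0]] [-0.11663336  0.          0.          0.          0.        ] [[0.386, -0.922, -0.018, -0.356], [-0.485, -0.187, -0.855, 0.299], [0.785, 0.338, -0.519, 0.917], [0.0, 0.0, 0.0, 1.0]] 0.9764290364583333
top [[455.0, 0.0, 320.4], [0.0, 455.0, 241.6], [0.0, 0.0, 1.0]] [-0.05634447  0.          0.          0.          0.        ] [[0.018, -1.0, 0.003, -0.15], [-0.986, -0.018, -0.163, 0.577], [0.163, 0.0, -0.987, 1.031], [0.0, 0.0, 0.0, 1.0]] 0.9961165364583333
wrist [[399.4, 0.0, 324.0], [0.0, 399.4, 235.6], [0.0, 0.0, 1.0]] [-0.03479782  0.          0.          0.          0.        ] [[1.0, 0.0, 0.0, 0.001], [-0.0, 0.958, 0.287, -0.08], [-0.0, -0.287, 0.958, -0.17], [0.0, 0.0, 0.0, 1.0]] 0.9961263020833333
0.15 [ 2.61013517e+00  1.74768226e+00 -1.15709967e-03] [0.23795738 0.57773317 0.21418749] 0.09503322504745491
```

View pics/scene0.png

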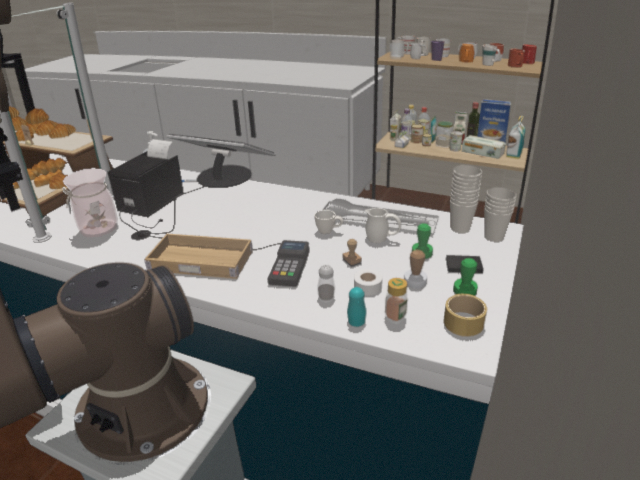

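View pics/top0.png

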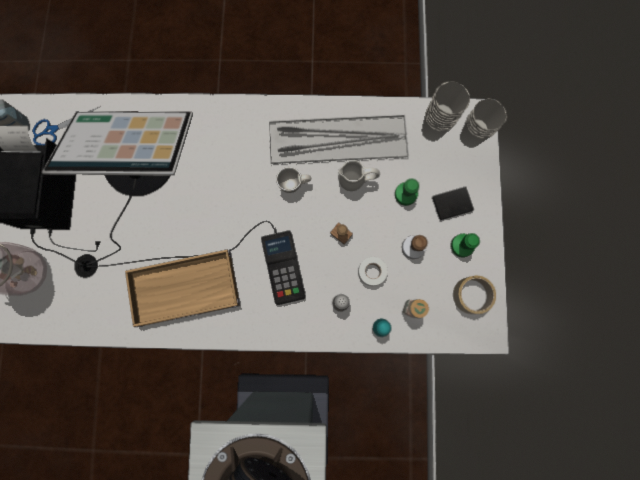

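View pics/wrist0.png

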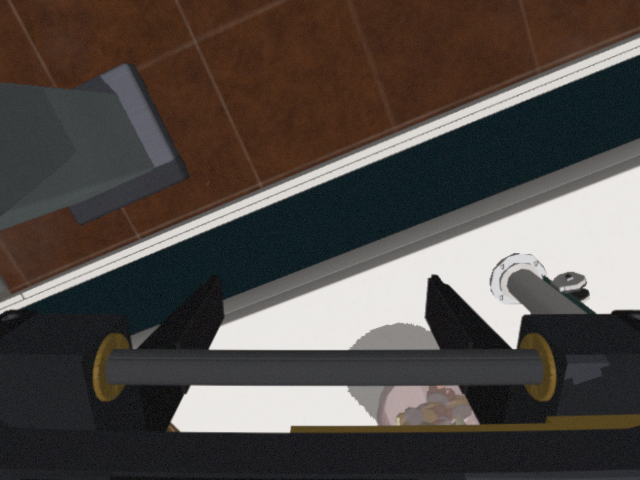

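Scene picture: the caddy is at (200,255) and the shaker, with a grey top on clear glass, is at (326,283). The turquoise look-alike is at (356,307), the spice jar at (397,299), the tamper at (417,268), the green look-alikes at (424,240) and (467,277), and the stamp at (352,252).
Top picture: caddy (183,288), shaker (341,302), turquoise (382,328), jar (417,309), tamper (415,245), green (407,192) and (466,244), stamp (342,233), roll (373,272).

What could be mistaken:
- **Shaker:** grey (341,302), not turquoise (382,328).
- **Tamper:** brown grip on a pale foot (415,245), not green (407,192) or (466,244), and not the stamp (342,233).
- **Jar:** (417,309).

I'll check these in close crops.

```bash
python3 - <<'E'
import cv2,numpy as np
a=cv2.imread("pics/top0.png")[165:345,310:500]; b=cv2.imread("pics/scene0.png")[210:340,305:495]
a=cv2.resize(a,None,fx=4,fy=4*0.8,interpolation=3)[:590]; cv2.imwrite("pics/ca.png",a)
cv2.imwrite("pics/cb.png",cv2.resize(b,None,fx=4,fy=4,interpolation=3))
E
```

```text
(no output)
```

View pics/ca.png

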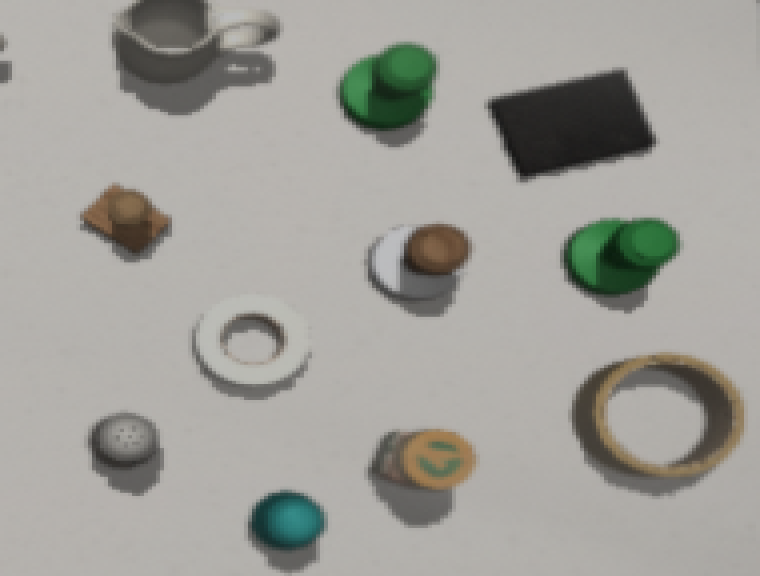

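View pics/cb.png

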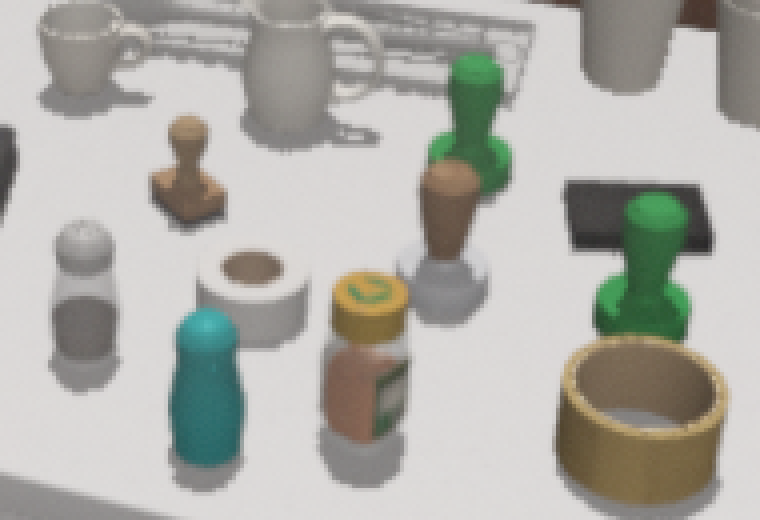

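The crops confirm the choice: shaker = grey perforated dome, tamper = brown grip on a pale foot, jar = yellow-brown cap. Next I'll measure them by triangulating across both views and from the depth clouds.

```bash
cat > h.py <<'E'
import numpy as np,cv2
def cloud(d,E=None):
    K,D,Z=d["camera_matrix"],d["D"],d["z_map"]; E=d["extrinsics"] if E is None else E
    v,u=np.mgrid[0:480,0:640]
    n=cv2.undistortPoints(np.stack([u.ravel(),v.ravel()],1).astype(float)[:,None],K,D)[:,0]
    P=np.c_[n*Z.ravel()[:,None],Z.ravel()]
    W=(P-E[:3,3])@E[:3,:3]
    W[Z.ravel()==0]=np.nan
    return W.reshape(480,640,3)
def ray(d,uv,E=None):
    E=d["extrinsics"] if E is None else E
    n=cv2.undistortPoints(np.array([[uv]],float),d["camera_matrix"],d["D"])[0,0]
    r=E[:3,:3].T@np.r_[n,1]; return -E[:3,:3].T@E[:3,3], r/np.linalg.norm(r)
def tri(rs):
    A=np.zeros((3,3));b=np.zeros(3)
    for o,r in rs:
        M=np.eye(3)-np.outer(r,r);A+=M;b+=M@o
    p=np.linalg.solve(A,b)
    return p,[np.linalg.norm(np.cross(p-o,r)) for o,r in rs]
def onz(d,uv,z,E=None):
    o,r=ray(d,uv,E); return o+r*(z-o[2])/r[2]
E
python3 - <<'E'
from h import *
t=dict(np.load("pics/top0.npz"));s=dict(np.load("pics/scene0.npz"))
ct,cs=cloud(t),cloud(s)
# table check
for uv in [(330,330),(250,200),(380,215)]: print("table",ct[uv[1],uv[0]].round(4))
for uv in [(300,310),(330,270)]: print("tabS",cs[uv[1],uv[0]].round(4))
for n,(ut,us) in dict(jar=((417,309),(398,285)),tam=((418,243),(417,256)),sha=((341,302),(326,270)),stamp=((342,233),(352,244)),roll=((373,272),(368,283)),turq=((382,328),(356,292)),g1=((411,186),(424,229)),g2=((470,241),(468,264))).items():
    c0=ct[ut[1],ut[0]]; out=[]
    for c in (ct,cs):
        m=(np.hypot(c[...,0]-c0[0],c[...,1]-c0[1])<.045)&(c[...,2]>.012)
        P=c[m]; z=np.nanpercentile(P[:,2],98); Q=P[P[:,2]>z-.012]
        out+= [np.r_[(Q[:,:2].max(0)+Q[:,:2].min(0))/2,z].round(4).tolist(), (np.ptp(Q[:,:2],0)).round(3).tolist()]
    p,e=tri([ray(t,ut),ray(s,us)])
    print(n,out,"tri",p.round(3),np.round(e,4))
# caddy
m=(ct[...,2]>.028)&(ct[...,2]<.05); m[:,:110]=0;m[:,255:]=0;m[:235]=0;m[340:]=0
P=ct[m][:,:2].astype(np.float32); r=cv2.minAreaRect(P); print("caddy",r,np.median(ct[m][:,2]))
m2=(ct[...,2]<.015)&(ct[...,2]>-.01);print("floor",np.nanmedian(ct[275:300,160:205,2]))
E
```

```text
table [ 0.3725 -0.1669 -0.0028]
table [0.6901 0.0391 0.0015]
table [ 6.577e-01 -2.879e-01  6.000e-04]
tabS [ 0.3748 -0.1524 -0.0018]
tabS [ 0.4351 -0.204   0.0844]
jar [[0.4265, -0.3624, 0.0979], [0.04, 0.04], [0.4248, -0.3658, 0.0984], [0.044, 0.04]] tri [ 0.426 -0.362  0.089] [0.0042 0.0042]
tam [[0.578, -0.369, 0.087], [0.034, 0.035], [0.5727, -0.3721, 0.088], [0.033, 0.035]] tri [ 0.577 -0.368  0.075] [0.0025 0.0025]
sha [[0.4397, -0.1911, 0.0884], [0.032, 0.032], [0.4337, -0.1933, 0.0892], [0.031, 0.033]] tri [ 0.438 -0.191  0.079] [0.0019 0.0019]
stamp [[0.6078, -0.1903, 0.0665], [0.027, 0.024], [0.6038, -0.1921, 0.0672], [0.026, 0.027]] tri [ 0.601 -0.193  0.058] [0.0025 0.0025]
roll [[0.5145, -0.2672, 0.0318], [0.067, 0.068], [0.5138, -0.2689, 0.0325], [0.073, 0.068]] tri [ 0.513 -0.269  0.013] [0.0006 0.0006]
turq [[0.3822, -0.2858, 0.0891], [0.033, 0.032], [0.3781, -0.2888, 0.0894], [0.032, 0.032]] tri [ 0.382 -0.284  0.08 ] [0.0027 0.0027]
g1 [[0.7133, -0.3527, 0.0872], [0.037, 0.036], [0.7082, -0.3556, 0.0887], [0.033, 0.032]] tri [ 0.713 -0.353  0.075] [0.0016 0.0016]
g2 [[0.5839, -0.4904, 0.0867], [0.036, 0.035], [0.5763, -0.4933, 0.0879], [0.032, 0.034]] tri [ 0.584 -0.49   0.076] [0.0023 0.0023]
caddy ((0.49357688426971436, 0.2009439915418625), (0.1993439644575119, 0.2609800398349762), 12.76672649383545) 0.03501298681648346
floor 0.003757750359338323
```

```bash
python3 - <<'E'
from h import *
for n,roi in (("top",(110,235,255,340)),("scene",(140,230,258,280))):
    d=dict(np.load(f"pics/{n}0.npz")); c=cloud(d)
    hsv=cv2.cvtColor(d["frame"],cv2.COLOR_RGB2HSV)
    m=(hsv[...,1]>70)&(hsv[...,0]<25); x0,y0,x1,y1=roi
    k=np.zeros_like(m);k[y0:y1,x0:x1]=1; m&=k
    # rim points by depth & colour
    r=m&(c[...,2]>.030)&(c[...,2]<.046); 
    nl,lab,st,_=cv2.connectedComponentsWithStats(m.astype(np.uint8)); 
    P=c[r][:,:2].astype(np.float32); R=cv2.minAreaRect(P); print(n,"rim",R,len(P),np.median(c[r][:,2]), st[1:,4].max())
    f=m&(c[...,2]<.014); print("floor z",np.median(c[f][:,2]),f.sum())
    cn,_=cv2.findContours(m.astype(np.uint8),0,2); cn=max(cn,key=cv2.contourArea)
    h=cv2.convexHull(cn); ap=h
    for e in np.arange(2,20,.5):
        ap=cv2.approxPolyDP(h,e,True)
        if len(ap)==4:break
    print(ap[:,0].tolist()); 
    Q=np.array([onz(d,a,.038) for a in ap[:,0]]);print(Q.round(3).tolist()); print(cv2.minAreaRect(Q[:,:2].astype(np.float32)))
    im=d["frame"][y0-15:y1+15,x0-20:x1+20].copy(); im[r[y0-15:y1+15,x0-20:x1+20]]=(255,0,255)
    cv2.imwrite(f"pics/cad_{n}.png",cv2.resize(im[...,::-1],None,fx=4,fy=4,interpolation=0))
E
```

```text
top rim ((0.4649900197982788, 0.19053936004638672), (0.1369706094264984, 0.25249460339546204), 13.395867347717285) 820 0.03526813372963068 6090
floor z 0.003859670759750563 4923
[[227, 250], [237, 305], [133, 325], [125, 271]]
[[0.557, 0.083, 0.038], [0.427, 0.053, 0.038], [0.375, 0.296, 0.038], [0.501, 0.326, 0.038]]
((0.46427029371261597, 0.18933993577957153), (0.13320784270763397, 0.24956797063350677), 12.843656539916992)
scene rim ((0.463047593832016, 0.1874091774225235), (0.14278544485569, 0.25083616375923157), 13.00272274017334) 623 0.0350815596239959 2984
floor z 0.00560143938477064 1627
[[145, 259], [166, 234], [249, 240], [229, 276]]
[[0.37, 0.29, 0.038], [0.497, 0.322, 0.038], [0.552, 0.084, 0.038], [0.385, 0.041, 0.038]]
((0.44087928533554077, 0.18184320628643036), (0.17254313826560974, 0.24823693931102753), 13.160534858703613)
```

View pics/cad_top.png

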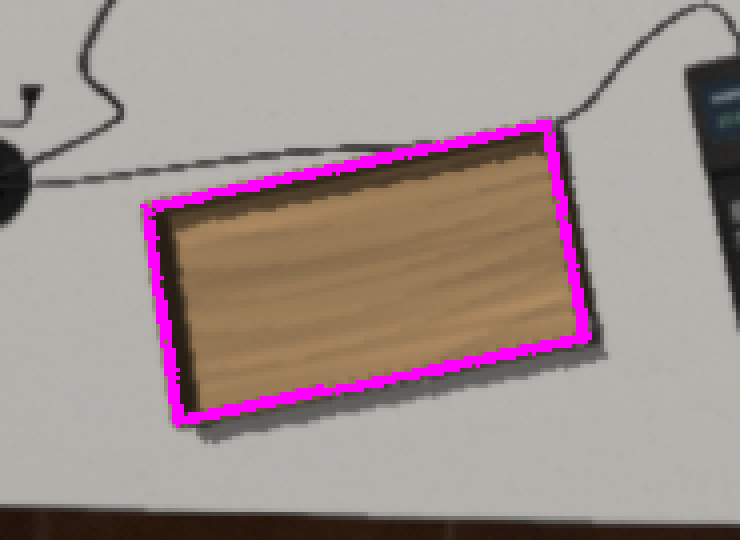

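Caddy: centre about (0.464, 0.190), yaw about 13.2°, rim size 137×252 mm, which matches the text. The object heights match too (98, 87 and 89 mm). Next I'll check IK for all the poses, then look at the objects with the wrist camera.

```bash
cat >> h.py <<'E'
from scipy.spatial.transform import Rotation as Ro
YAW=np.radians(13.2)
def att(yaw):
    x=np.array([np.cos(yaw),np.sin(yaw),0]);z=np.array([0,0,-1.]);return Ro.from_matrix(np.c_[x,np.cross(z,x),z]).as_rotvec()
CAD=np.array([.464,.1895]); CY=np.array([-np.sin(YAW),np.cos(YAW)])
OBJ=dict(shaker=np.array([.437,-.192]),spice_jar=np.array([.4257,-.364]),tamper=np.array([.5755,-.3705]))
SLOT={k:CAD+s*CY for k,s in dict(shaker=.078,spice_jar=0.,tamper=-.078).items()}
def wristE(pos,rv,he):
    T=np.eye(4);T[:3,:3]=Ro.from_rotvec(rv).as_matrix();T[:3,3]=pos
    return np.linalg.inv(T@he)
E
python3 - <<'E'
from h import *; from rig import env
for y in (YAW,YAW+np.pi):
  for k in OBJ:
    for p,z in ((OBJ[k],.25),(OBJ[k],.035),(SLOT[k],.25),(SLOT[k],.041)):
        q=env.inverse_kinematics(np.r_[p,z],att(y)); print(round(y,2),k,z,None if q is None else np.round(q,2))
E
```

```text
0.23 shaker 0.25 [-0.55  0.24  1.86 -0.    1.04 -0.78]
0.23 shaker 0.035 [-0.55  0.57  2.08 -0.    0.49 -0.78]
0.23 shaker 0.25 [ 0.41  0.3   1.77 -0.    1.07  0.18]
0.23 shaker 0.041 [ 0.41  0.6   1.98 -0.    0.57  0.18]
0.23 spice_jar 0.25 [-0.83  0.36  1.67 -0.    1.1  -1.06]
0.23 spice_jar 0.035 [-0.83  0.64  1.88 -0.    0.62 -1.06]
0.23 spice_jar 0.25 [ 0.26  0.28  1.81 -0.    1.06  0.03]
0.23 spice_jar 0.041 [ 0.26  0.58  2.02 -0.    0.54  0.03]
0.23 tamper 0.25 [-0.67  0.55  1.35 -0.    1.24 -0.9 ]
0.23 tamper 0.035 [-0.67  0.77  1.55 -0.    0.82 -0.9 ]
0.23 tamper 0.25 [ 0.1   0.27  1.82 -0.    1.05 -0.13]
0.23 tamper 0.041 [ 0.1   0.58  2.03 -0.    0.53 -0.13]
3.37 shaker 0.25 [-0.55  0.24  1.86 -0.    1.04  2.36]
3.37 shaker 0.035 [-0.55  0.57  2.08 -0.    0.49  2.36]
3.37 shaker 0.25 None
3.37 shaker 0.041 None
3.37 spice_jar 0.25 [-0.83  0.36  1.67 -0.    1.1   2.09]
3.37 spice_jar 0.035 [-0.83  0.64  1.88 -0.    0.62  2.09]
3.37 spice_jar 0.25 None
3.37 spice_jar 0.041 None
3.37 tamper 0.25 [-0.67  0.55  1.35 -0.    1.24  2.24]
3.37 tamper 0.035 [-0.67  0.77  1.55 -0.    0.82  2.24]
3.37 tamper 0.25 None
3.37 tamper 0.041 None
```

```bash
python3 - <<'E'
from h import *; from rig import env,viewer
def snap(n):
    p,r=env.get_ee_pos(),env.get_orientation()
    d=viewer.get_image("wrist"); d["extrinsics"]=wristE(p,r,d["hand_eye"])
    np.savez(f"pics/{n}.npz",**{k:np.array(v) for k,v in d.items()}); cv2.imwrite(f"pics/{n}.png",d["frame"][...,::-1]); print(n,env.get_clock(),np.round(p,4))
env.move_to(np.r_[CAD+[0.02,0],.25],att(YAW)); snap("w_cad")
env.move_to(np.r_[OBJ["shaker"],.25],att(YAW)); snap("w_sha")
E
```

```text
w_cad 1.8833 [0.4838 0.1902 0.2499]
w_sha 3.3667 [ 0.4374 -0.1913  0.25  ]
```

View pics/w_cad.png

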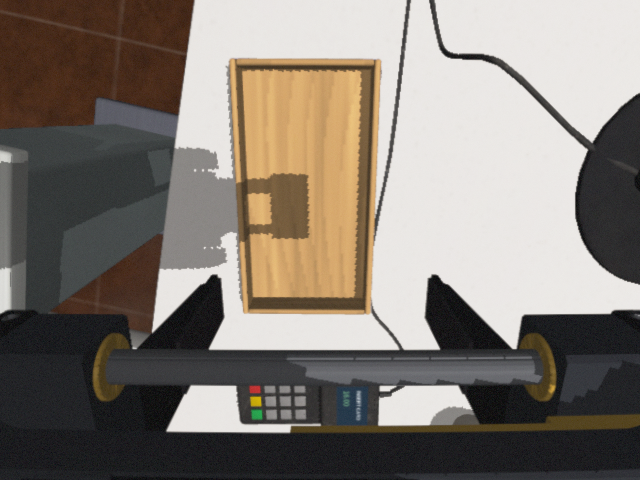

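View pics/w_sha.png

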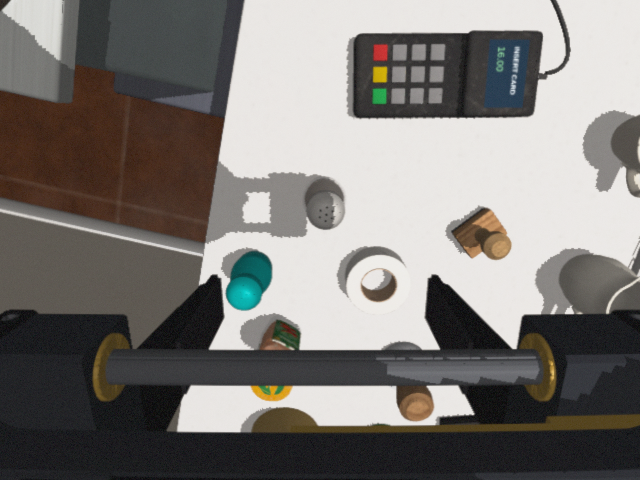

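The wrist picture over the caddy shows it square in view, with corners near (232,60), (380,60), (370,312) and (244,312). Over the shaker, its dome is at (325,208) directly below, turquoise is at (245,290) and the roll at (377,282), both clear of the jaw line. Next I'll take the wrist measurements.

```bash
python3 - <<'E'
from h import *
d=dict(np.load("pics/w_cad.npz"));c=cloud(d);hsv=cv2.cvtColor(d["frame"],cv2.COLOR_RGB2HSV)
m=(hsv[...,1]>70)&(hsv[...,0]<25)&(c[...,2]>.028)&(c[...,2]<.048);m[:50]=0;m[325:]=0;m[:,:215]=0;m[:,395:]=0
R=cv2.minAreaRect(c[m][:,:2].astype(np.float32));print("cad rim",R,np.median(c[m][:,2]),"floor",np.median(c[100:160,280:340,2]))
Q=np.array([onz(d,a,.038)[:2] for a in [(231,59),(381,59),(371,313),(243,313)]]);print(Q.round(4).tolist(),Q.mean(0))
d=dict(np.load("pics/w_sha.npz"));c=cloud(d)
m=(np.hypot(c[...,0]-.437,c[...,1]+.192)<.03)&(c[...,2]>.04)
P=c[m];z=np.nanpercentile(P[:,2],99);Q=P[P[:,2]>z-.012];print("shaker top",(Q.max(0)+Q.min(0))/2,np.ptp(Q,0),z)
Q=P[(P[:,2]>.066)];print((Q.max(0)+Q.min(0))/2,np.ptp(Q,0))
v,u=np.nonzero(m&(c[...,2]>.066));uv=((u.min()+u.max())/2,(v.min()+v.max())/2);print("dome px",uv)
t=dict(np.load("pics/top0.npz"));s=dict(np.load("pics/scene0.npz"))
def cen(D,x,y):
    C=cloud(D);mm=(np.hypot(C[...,0]-x,C[...,1]-y)<.03)&(C[...,2]>.07);v,u=np.nonzero(mm);return (u.min()+u.max())/2,(v.min()+v.max())/2
a,b=cen(t,.437,-.192),cen(s,.437,-.192);print(a,b)
mm=(np.hypot(c[...,0]-.437,c[...,1]+.192)<.03)&(c[...,2]>.07);v,u=np.nonzero(mm);w=((u.min()+u.max())/2,(v.min()+v.max())/2)
print("tri t+w",tri([ray(t,a),ray(d,w)]),"\nall",tri([ray(t,a),ray(s,b),ray(d,w)]))
for z in(.07,.08,.09):print("onz",onz(d,w,z).round(4))
E
```

```text
cad rim ((0.4660242795944214, 0.19225700199604034), (0.13727977871894836, 0.2515474259853363), 12.976044654846191) 0.037020100510209264 floor nan
[[0.3748, 0.2994], [0.5044, 0.3298], [0.561, 0.0871], [0.4288, 0.0558]] [0.46728148 0.19303792]
shaker top [ 0.43125564 -0.16696443  0.36515002] [0.03217957 0.00942155 0.01203025] 0.36996585292197587
[ 0.43566464 -0.18360984  0.21876594] [0.04261379 0.04320614 0.30479841]
dome px (np.float64(314.5), np.float64(334.5))
(np.float64(341.5), np.float64(301.0)) (np.float64(326.0), np.float64(271.0))
tri t+w (array([ 0.4323292 , -0.17910186,  0.30341495]), [np.float64(0.00046871807341169856), np.float64(0.0004687180734116092)]) 
all (array([ 0.43077186, -0.21987557,  0.12797288]), [np.float64(0.03303973532716723), np.float64(0.03905521697812028), np.float64(0.05596862430639079)])
onz [ 0.4585 -0.3148  0.07  ]
onz [ 0.4574 -0.309   0.08  ]
onz [ 0.4563 -0.3031  0.09  ]
```

```bash
cat >> h.py <<'E'
CAD=np.array([.465,.191]);SLOT={k:CAD+s*CY for k,s in dict(shaker=.078,spice_jar=0.,tamper=-.078).items()}
def meas(f,xy,lo,prnt=True):
    t=dict(np.load("pics/top0.npz"));s=dict(np.load("pics/scene0.npz"));d=dict(np.load(f"pics/{f}.npz"))
    rs=[]
    for D in (t,s,d):
        C=cloud(D);m=(np.hypot(C[...,0]-xy[0],C[...,1]-xy[1])<.035)&(C[...,2]>lo)&(C[...,2]<.12)
        m=cv2.morphologyEx(m.astype(np.uint8),cv2.MORPH_OPEN,np.ones((3,3)))>0
        P=C[m];v,u=np.nonzero(m);uv=((u.min()+u.max())/2,(v.min()+v.max())/2)
        print("px",uv,"cloud c",((P.max(0)+P.min(0))/2).round(4),"ext",np.ptp(P,0).round(3),"top",np.percentile(P[:,2],98).round(4)); rs.append(ray(D,uv))
    for n,i in (("tw",(0,2)),("tsw",(0,1,2))):
        p,e=tri([rs[j] for j in i]);print(n,p.round(4),np.round(e,4))
E
python3 - <<'E'
from h import *
meas("w_sha",(.437,-.192),.072)
d=dict(np.load("pics/w_cad.npz"));c=cloud(d);print(np.nanmedian(c[100:160,280:340,2]))
E
```

```text
px (np.float64(341.5), np.float64(301.0)) cloud c [ 0.4397 -0.1901  0.0815] ext [0.032 0.03  0.017] top 0.0889
px (np.float64(326.0), np.float64(270.5)) cloud c [ 0.4337 -0.1933  0.082 ] ext [0.031 0.033 0.02 ] top 0.0901
px (np.float64(326.0), np.float64(210.0)) cloud c [ 0.44   -0.1883  0.081 ] ext [0.034 0.034 0.018] top 0.0891
tw [ 0.4404 -0.1906  0.065 ] [0.0003 0.0003]
tsw [ 0.4404 -0.1899  0.0756] [0.0007 0.0017 0.0017]
0.005611320842800815
```

The shaker's dome centre is at (0.440, −0.190) and its top at about 0.089 m; the views agree. The caddy floor is at 5.6 mm. Now I'll pick the shaker.

```bash
cat >> h.py <<'E'
def pick(env,xy,zg,a=None):
    a=att(YAW) if a is None else a
    env.move_to(np.r_[xy,.22],a); env.line_to(np.r_[xy,zg+.07],v=.25)
    st=env.line_to(np.r_[xy,zg],v=.1,guard=8); print("touch",st,env.get_ee_pos().round(4))
    env.clamp(); print("w",env.get_gripper_width(),env.get_wrist_force().round(2)); env.pause(.2)
    env.line_to(np.r_[xy,.23],v=.2); print("lift w",env.get_gripper_width(),env.get_wrist_force().round(2),env.get_clock())
def snap(env,viewer,n):
    p,r=env.get_ee_pos(),env.get_orientation()
    d=viewer.get_image("wrist"); d["extrinsics"]=wristE(p,r,d["hand_eye"])
    np.savez(f"pics/{n}.npz",**{k:np.array(v) for k,v in d.items()}); cv2.imwrite(f"pics/{n}.png",d["frame"][...,::-1]); print(n,env.get_clock(),np.round(p,4))
def place(env,xy,zg,a=None):
    a=att(YAW) if a is None else a
    env.move_to(np.r_[xy,.23],a); env.line_to(np.r_[xy,zg+.035],v=.2); f0=env.get_wrist_force()
    st=env.line_to(np.r_[xy,zg+.003],v=.03,guard=4); print("contact",st,"z above table grasp",env.get_ee_pos()[2]-zg,env.get_wrist_force()-f0)
    env.pause(.2);env.open_jaws();env.pause(.2);env.line_to(np.r_[xy,.22],v=.2);print("done",env.get_clock())
E
python3 - <<'E'
from h import *; from rig import env,viewer
pick(env,(.440,-.190),.034); snap(env,viewer,"w_sha_held")
E
```

```text
touch False [ 0.4403 -0.1902  0.0346]
w 0.03927587404544346 [0.09 0.22 0.32]
lift w 0.03938137193449812 [-0.17 -0.75 -1.51] 7.35
w_sha_held 7.4 [ 0.4396 -0.1898  0.2291]
```

View pics/w_sha_held.png

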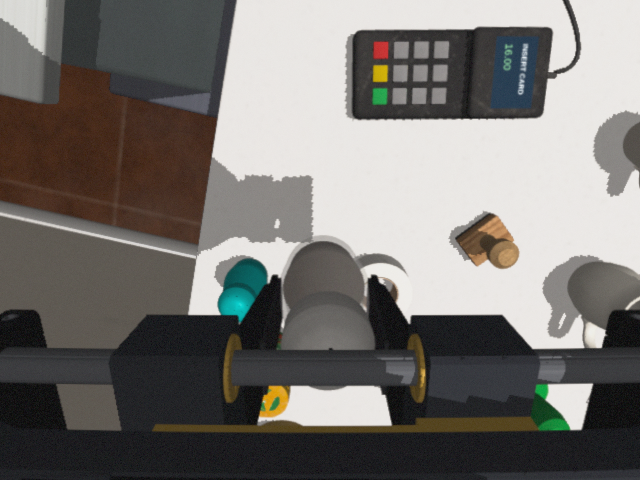

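The shaker is held upright between the jaws, body at (323,280) and dome at (330,340), at a width of 39 mm. The glass evidently tapers at the grip height. Placing it now.

```bash
python3 - <<'E'
from h import *; from rig import env,viewer
place(env,SLOT["shaker"],.0346); 
env.move_to(np.r_[CAD+[.02,-.02],.25],att(YAW)); snap(env,viewer,"w_pl1")
env.move_to(np.r_[OBJ["spice_jar"],.25],att(YAW)); snap(env,viewer,"w_jar")
meas("w_jar",(.4257,-.364),.085)
E
```

```text
contact True z above table grasp 0.005300115198082329 [-2.02580433  0.51864855  6.97301895]
done 13.4333
w_pl1 13.9917 [0.4849 0.1704 0.2492]
w_jar 15.9833 [ 0.4262 -0.3632  0.2501]
px (np.float64(418.5), np.float64(308.0)) cloud c [ 0.4265 -0.3616  0.0924] ext [0.04  0.038 0.014] top 0.0981
px (np.float64(397.0), np.float64(285.0)) cloud c [ 0.4248 -0.3658  0.093 ] ext [0.044 0.04  0.015] top 0.0992
px (np.float64(324.0), np.float64(214.5)) cloud c [ 0.427  -0.3609  0.0921] ext [0.041 0.042 0.013] top 0.0978
tw [ 0.4265 -0.3586  0.1023] [0.0004 0.0004]
tsw [ 0.4273 -0.3625  0.0884] [0.0009 0.0016 0.001 ]
```

View pics/w_pl1.png

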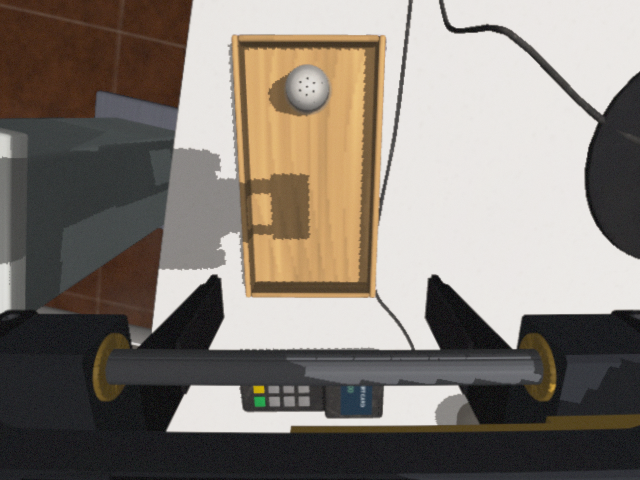

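View pics/w_jar.png

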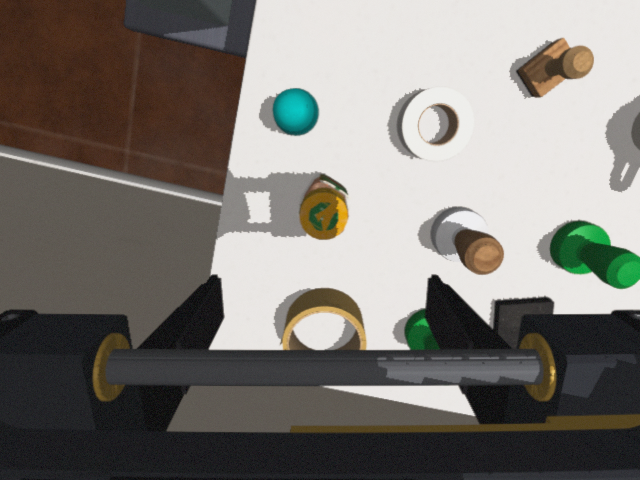

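The shaker stands upright in the caddy at (307,88). The jar's cap is at (324,214), world (0.4265, −0.362), top 0.098 m (text 0.096), and the jaw line is clear of neighbours. Picking it now.

```bash
python3 - <<'E'
from h import *; from rig import env,viewer
pick(env,(.4265,-.362),.039); snap(env,viewer,"w_jar_held")
if env.get_gripper_width()>.03:
    place(env,SLOT["spice_jar"],.039)
    env.move_to(np.r_[CAD+[.02,-.02],.25],att(YAW)); snap(env,viewer,"w_pl2")
    env.move_to(np.r_[OBJ["tamper"],.25],att(YAW)); snap(env,viewer,"w_tam")
    meas("w_tam",OBJ["tamper"],.07)
E
```

```text
touch False [ 0.4268 -0.3622  0.0396]
w 0.047281613562311885 [-0.6   0.4   1.11]
lift w 0.04709875307753196 [-0.34 -0.16 -2.07] 19.8167
w_jar_held 19.8667 [ 0.4262 -0.3616  0.229 ]
contact True z above table grasp 0.0057977241762320955 [-0.08371682 -0.87022752  4.56152031]
done 26.0667
w_pl2 26.4 [0.4854 0.1705 0.2495]
w_tam 28.4333 [ 0.576  -0.3694  0.2502]
px (np.float64(419.5), np.float64(242.5)) cloud c [ 0.5774 -0.369   0.0795] ext [0.035 0.035 0.018] top 0.0876
px (np.float64(417.0), np.float64(256.0)) cloud c [ 0.5719 -0.3724  0.0798] ext [0.035 0.035 0.02 ] top 0.0892
px (np.float64(325.5), np.float64(211.0)) cloud c [ 0.5783 -0.3673  0.0791] ext [0.036 0.037 0.018] top 0.0873
tw [ 0.5793 -0.3712  0.0627] [0.001 0.001]
tsw [ 0.5783 -0.3692  0.0746] [0.0009 0.0014 0.0017]
```

View pics/w_pl2.png

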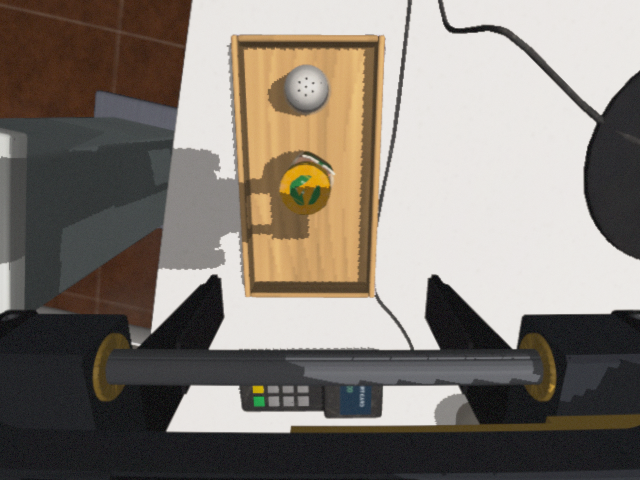

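View pics/w_tam.png

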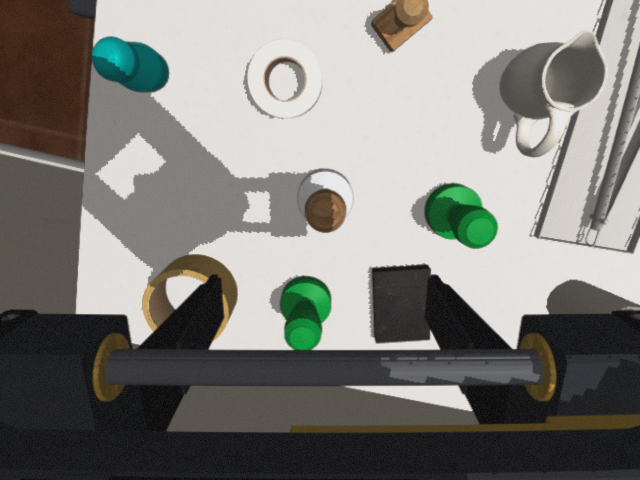

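The jar stands upright in the middle slot at (305,188), with the shaker still at (307,88). It gripped at 47 mm against the stated 42 mm, but the grasp, contact height (5.8 mm) and placing were fine. The tamper's brown grip is at (325,211), world (0.578, −0.369), top 0.087 m, and the nearest green one at (455,212) is clear.

```bash
python3 - <<'E'
from h import *; from rig import env,viewer
pick(env,(.578,-.369),.041); snap(env,viewer,"w_tam_held")
if env.get_gripper_width()>.025:
    place(env,SLOT["tamper"],.041)
    env.move_to(np.r_[CAD+[.02,-.03],.27],att(YAW)); snap(env,viewer,"w_pl3")
E
```

```text
touch False [ 0.5783 -0.3692  0.0416]
w 0.03628664354921753 [-1.86  0.1   0.56]
lift w 0.03629531560732801 [-0.7   0.32 -3.61] 32.375
w_tam_held 32.425 [ 0.5776 -0.3687  0.2286]
contact True z above table grasp 0.00572369819685286 [-0.1693434   1.20972767  8.11427779]
done 38.525
w_pl3 38.95 [0.4848 0.1615 0.2694]
```

View pics/w_pl3.png

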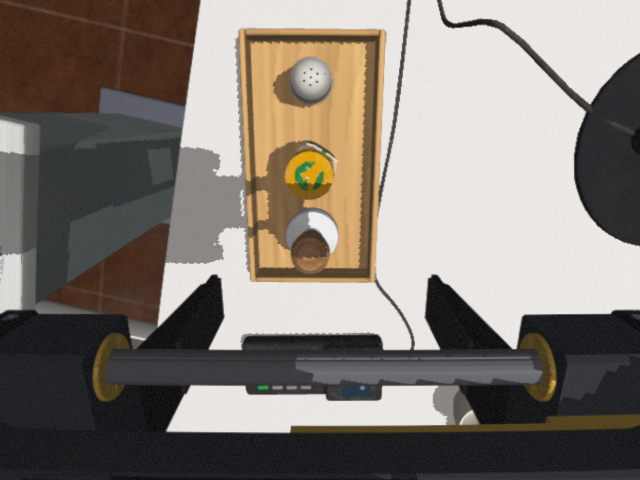

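View pics/w_tam_held.png

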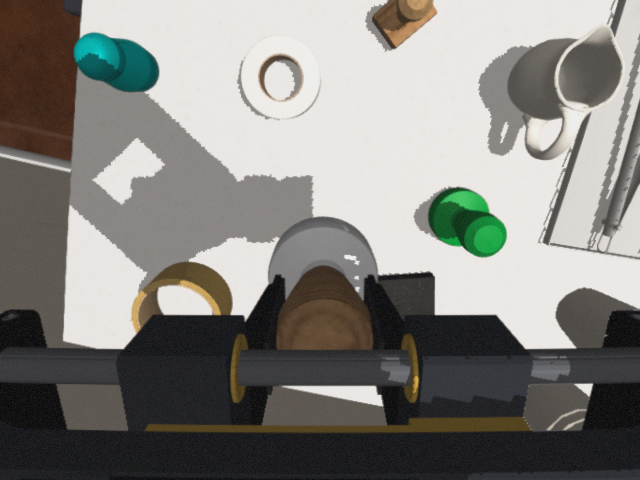

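The tamper was held upright, and all three now stand in a row: shaker (311,78), jar (310,175), tamper foot (312,232) with its grip at (310,252). I'll measure uprightness and positions, and check that the bystanders haven't moved.

```bash
python3 - <<'E'
from h import *; from rig import env,viewer
env.move_to([.42,-.05,.3],att(YAW))
im={n:viewer.get_image(n) for n in("scene","top")}
for n in im: cv2.imwrite(f"pics/{n}9.png",im[n]["frame"][...,::-1])
R=np.array([[np.cos(YAW),np.sin(YAW)],[-np.sin(YAW),np.cos(YAW)]])
W=dict(np.load("pics/w_pl3.npz"))
for nm,D in (("wrist",W),("top",im["top"]),("scene",im["scene"])):
    C=cloud(D)
    for k in SLOT:
        m=(np.hypot(C[...,0]-SLOT[k][0],C[...,1]-SLOT[k][1])<.035)&(C[...,2]>.075)&(C[...,2]<.13)
        P=C[m]; print(nm,k,"caddy xy",(R@(((P.max(0)+P.min(0))/2)[:2]-CAD)).round(4),"top",np.percentile(P[:,2],98).round(4),len(P)) if len(P) else print(nm,k,"none")
t0=cloud(dict(np.load("pics/top0.npz")));t1=cloud(im["top"])
for k,x,y in(("stamp",.607,-.19),("roll",.514,-.268),("turq",.382,-.286),("g1",.713,-.353),("g2",.584,-.49)):
    f=lambda C:(lambda P:((P.max(0)+P.min(0))/2).round(4))(C[(np.hypot(C[...,0]-x,C[...,1]-y)<.045)&(C[...,2]>.015)&(C[...,2]<.13)])
    print(k,f(t0),f(t1))
print(env.get_clock())
E
```

```text
wrist shaker caddy xy [0.0028 0.0796] top 0.0952 1410
wrist spice_jar caddy xy [0.002  0.0011] top 0.1038 1988
wrist tamper caddy xy [ 0.0006 -0.0763] top 0.0931 1250
top shaker caddy xy [0.0012 0.0784] top 0.095 174
top spice_jar caddy xy [-0.001  -0.0013] top 0.104 287
top tamper none
scene shaker caddy xy [-0.005  0.073] top 0.0959 120
scene spice_jar caddy xy [-0.0031 -0.0045] top 0.1046 245
scene tamper caddy xy [-0.0047 -0.0799] top 0.0932 135
stamp [ 0.6068 -0.1911  0.0424] [ 0.607  -0.1899  0.0414]
roll [ 0.5145 -0.2672  0.0245] [ 0.5145 -0.2669  0.0253]
turq [ 0.3812 -0.2842  0.0578] [ 0.3812 -0.2841  0.0575]
g1 [ 0.7125 -0.3524  0.0523] [ 0.7128 -0.3535  0.0528]
g2 [ 0.5843 -0.489   0.0524] [ 0.5841 -0.4893  0.052 ]
39.9417
```

View pics/scene9.png

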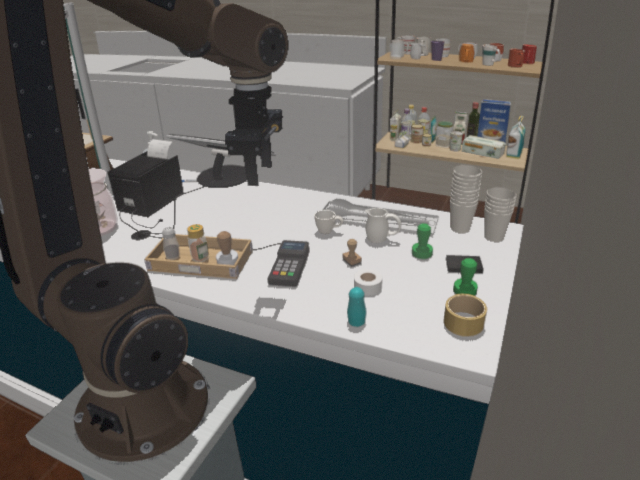

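View pics/top9.png

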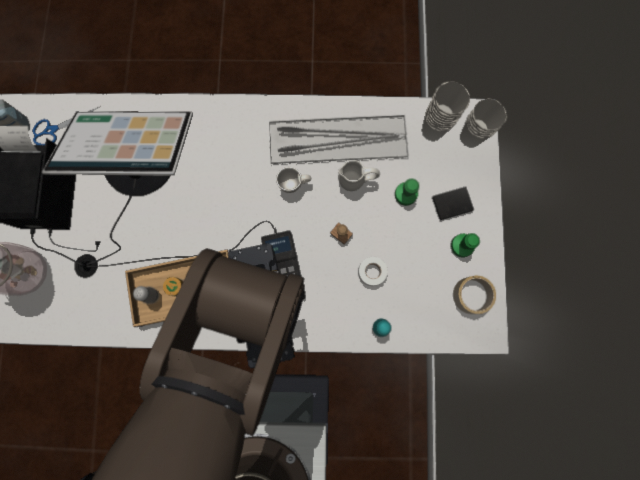

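Both pictures show all three things upright in the caddy (scene: (171,245), (197,243), (224,248)). Their tops are 6 mm higher than before, as the caddy floor should give. The bystanders are unmoved and the arm is clear, so I'm handing in.

```bash
python3 - <<'E'
from rig import env
print(env.get_wrist_force().round(2),env.finish_job())
E
```

```text
the job is handed in; nothing more can be done
[ 0.02  0.22 -0.07] None
```

The cocoa shaker, spice jar and coffee tamper are all standing upright on the caddy floor, and I handed the job in at about 40 s of the 72 s. No verdict was reported.

**Placing:** they stand within about 5 mm of the middle across the caddy, at roughly +78, 0 and −78 mm along it. Their tops measured 95, 104 and 93 mm, about 6 mm higher than on the counter, which is the floor's thickness. The tamper was hidden by the arm in the last top picture, so I checked it in the wrist and scene views only.

**Bystanders:** the stamp and label roll, and the turquoise and green look-alikes, measured within about 1.5 mm of where they started. The cup and milk jug look unmoved in the last top and scene pictures, but I did not measure them. The arm was clear, with wrist force near 0 N.

**Disagreements:**
- **Grip widths:** the shaker gripped at 39 mm against the stated 44 mm, and the jar at 47 mm against 42 mm. Both grasps held and placed normally.
- **Scene camera:** its positions differed from the other two cameras by up to about 6 mm. For the grasps I used the top and wrist cameras.

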